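# Roll two D cells up the test gutters to their stops

### The job

Each of the two sloped gutters has a battery lying at its low end: with your fingertips push each one, without flicking it, up its own gutter and over the little ramp until it lies in the nest against the steel stop and no longer rolls back. Do not lift or carry the batteries, do not shift the stops, and leave the spare battery and the other things on the table where they are.

Things in the scene. Friction and masses are not known exactly. Their poses are not given: they have to be found in the camera images.
- gutter: fixed holder: two open aluminium gutters side by side on a plywood board 225x140x8 mm. Origin under the board's middle; x level, the way the gutters climb (7 degrees), y left, z up. Gutter floor at z = 30 mm over the origin, from x = -107 to 113 mm. Lanes at y = +31.5 (left), -31.5 mm; 59 mm clear between 4 mm walls 11 mm above the floor; lip 8 mm high at the low end
- cell_left_center (a point): middle of the D-size battery (dark blue and ochre cylinder, 33 mm diameter, body 54 mm long, 60 with its button, 0.11 to 0.19 kg) that lies across the left gutter and rolls freely; it starts at the low end, against the lip. z is the battery's long axis; the centre is 16.5 mm above the gutter floor
- nest_left (a point): where the left battery's centre is when it touches its stop, 16.5 mm above the gutter floor; x up the slope along the gutter, y across it to the left, z square to the floor. The crest of a small steel ramp lies 10.3 mm before this point (down the slope); once over it the battery drops in and stays (1.5 mm of play), short of it it rolls back to the lip
- stop_left: stop of the left gutter: dark steel block 57 mm wide, 22 mm tall, its face 16.5 mm up-slope of the nest point, with a ramp before it rising 2.5 mm over 18 mm. Clamped (holds 40 N) 45 to 75 mm up the gutter from the holder's middle, differing between gutters and runs. Origin on the gutter floor straight under the nest point; axes as the nest's
- cell_right_center (a point): middle of the D-size battery (dark blue and ochre cylinder, 33 mm diameter, body 54 mm long, 60 with its button, 0.11 to 0.19 kg) that lies across the right gutter and rolls freely; it starts at the low end, against the lip. z is the battery's long axis; the centre is 16.5 mm above the gutter floor
- nest_right (a point): where the right battery's centre is when it touches its stop, 16.5 mm above the gutter floor; x up the slope along the gutter, y across it to the left, z square to the floor. The crest of a small steel ramp lies 10.3 mm before this point (down the slope); once over it the battery drops in and stays (1.5 mm of play), short of it it rolls back to the lip
- stop_right: stop of the right gutter: dark steel block 57 mm wide, 22 mm tall, its face 16.5 mm up-slope of the nest point, with a ramp before it rising 2.5 mm over 18 mm. Clamped (holds 40 N) 45 to 75 mm up the gutter from the holder's middle, differing between gutters and runs. Origin on the gutter floor straight under the nest point; axes as the nest's
- spare_cell: a third battery of the same kind (33 mm across, 60 mm tall) that stands upright on the table right of the gutters; not part of the job. Origin at the centre of its underside
- small_carton: small white and blue carton, 56x68x40 mm, on the table left of the gutters; bystander, origin at the centre of its underside
- dial_knob: loose black instrument knob, 42 mm wide and 17 mm tall, on the table right of the gutters; bystander
- adapter: small pale coax adapter, 16x34x14 mm, on the table right of the gutters; bystander
- cutters: side cutters with red handles, 150x47x12 mm, on the right; bystander
- reel: reel of solder wire, 55 mm across, 45 mm tall, standing at the far right; bystander
Things that resemble listed ones, but are neither listed nor needed, are in the scene too. What is shaped like the part that bears cell_left_center but purple or yellow is not meant.

How it is judged:
By the outcome, as a careful person would: the job done as asked, in the order asked, and still so for the second after the job is handed in, with the robot touching nothing.
It also fails if it takes over 54 s, if anything falls off the work surface, if the arm or the gripper's body presses on something with over 40 N, if the wrist force passes 120 N, or if a joint passes its speed limit or range.

### The arm

A 6-joint arm with a two-finger parallel gripper is mounted at the origin on a cart in front of the work surface, level with it; the furniture and walls round the work are solid. World frame = base frame: x ahead of the robot, y to its left, z up, the work surface at z = 0. Lengths are in m, angles in degrees, forces in N, time in s.
With the tool pointing down it reaches from about 0.375 to 0.9 m from the base axis. Payload 3.1 kg.
Tool frame: the origin (TCP) lies between the finger pads; the fingertips stand 11 mm ahead of it and the grasp point (between the pads) lies 8 mm behind it; z points along the fingers, y is the line along which they close (so a half turn about z gives the same grasp; the last joint's range is limited). The gripper opens to 87 mm and grips with 3 to 60 N. Pads are 19 mm wide; open, the fingers measure 117 mm over their backs; the gripper's body (75 mm by 190 mm) begins 51 mm behind the grasp point.
Start: joints at [-10.227, 30.224, 82.088, -0, 67.689, -10.227], TCP at [0.625, 0, 0.234] pointing down, gripper open.
Joint ranges: [-176.69, 176.69], [-43.24, 126.21], [12.49, 139.97], [-82, 262], [0, 151.66], [-163.58, 163.58]. Speed limits (degrees/s): [159.86, 159.86, 180, 180, 180, 180].

### API

Orientations are given as a 3x3 rotation matrix whose columns are the frame's x, y, z axes.
In Python, from rig import bot gives the robot as it stands.
- The arm moves only by the tool apply_moves, never from a script. Its argument "steps" is a list that holds one entry, the list of rows, each a list of 7 numbers: the shift along the tool's x, y, z in cm, then the turn, a rotation vector about the tool's x, y, z in degrees, then the gripper command: -1 is shut, 1 is fully open, values between are in proportion. In form: [[[dx, dy, dz, rx, ry, rz, jaw], ...]]. A call has 1 to 20 rows; each row is the pose to reach, as a shift and turn from the pose commanded when the call began, along the tool's axes at that moment; what a row does not reach only later rows make up. A row lasts 1/8 s, in which the tool goes at most 62.5 mm and 10.7 degrees, less where a joint would pass 70% of its speed; a pose out of reach is approached as far as the arm can. A call with a gripper value outside its range is refused whole. The fingers move at their own pace and stop on an object; the grip force is fixed at half the most. Time passes only in rows, so rows that repeat a pose let the fingers close. It gives the time, the measured TCP pose, the force, the opening and the grip force at its end, in the units of the state.
- bot.read_state(): the state, without advancing time (a new reading comes with each control period).
- bot.capture(name): name is "scene" or "side" or "wrist"; returns the picture (420x560x3 uint8, blue, green, red); there is no depth.
- bot.camera_model(name): a dict with "intrinsics" (3x3 intrinsics, pixels), "R" (3x3) and "t" (3): a world point X has camera coordinates R X + t. Camera axes: x right, y down, z forward; pixel columns grow to the right and rows downward; lengths in m; the calibration is good to about 2 mm. A picture is of the moment at which its call begins: read the wrist's pose just before it. camera_model takes no time and is no camera call; for the wrist camera it gives the pose at the moment of the call.
- bot.hand_in(): hands the job in; it is judged then, once.
The state is a dict: "time_s": time; "joint_positions": joint angles; "qvel": joint speeds; "tau": joint torques, N m; "position": TCP position; "tcp_rot": TCP orientation; "force": force on the tool from outside, world axes, zero at the start; "moment": the same for the moment, N m; "opening": opening from 0.0 (shut) to 1.0 (fully open); "grasp_force": force on a finger pad.
Only numpy, scipy, OpenCV 4.12 (cv2) and the standard library are available. Lean on these libraries where they do the work, as an engineer would, in place of code of your own. Each camera call takes 0.05 s, during which the arm holds its last target. There are 200 camera calls.

## Working session

There is one attempt and no reset: what is moved stays moved. The work goes in short steps, Python scripts to look and compute and a tool call to move; the robot and the scene stay as the last step left them, time stands still between calls to the robot, and variables do not carry over. Pictures are saved under pics/ and viewed, at most 10 in all, crops included, and the job is handed in when it is done.

Besides the shell and the picture viewer there is one more tool, called after "Emit:" by a JSON object that holds its "api" and its "payload", one argument or row to a line. apply_moves: Moves the arm, as the interface text tells. Its arguments: {"type":"object","properties":{"steps":{"type":"array","items":{"type":"array","items":{"type":"array","items":{"type":"number"}}}}},"required":["steps"]}

```bash
mkdir -p pics
python3 - <<'E'
from rig import bot
import cv2,numpy as np
for n in("scene","side"):
    cv2.imwrite(f"pics/{n}0.png",bot.capture(n))
    m=bot.camera_model(n);print(n,np.round(m["intrinsics"],1).tolist(),np.round(m["R"],3).tolist(),np.round(m["t"],3).tolist())
E
```

```text
scene [[525.5, 0.0, 284.8], [0.0, 525.5, 216.6], [0.0, 0.0, 1.0]] [[0.693, -0.721, -0.015], [-0.566, -0.53, -0.631], [0.447, 0.446, -0.775]] [-0.491, 0.3, 1.122]
side [[393.2, 0.0, 277.5], [0.0, 393.2, 212.0], [0.0, 0.0, 1.0]] [[0.866, -0.5, -0.006], [-0.294, -0.5, -0.815], [0.404, 0.707, -0.58]] [-0.557, 0.173, 0.856]
```

View pics/scene0.png

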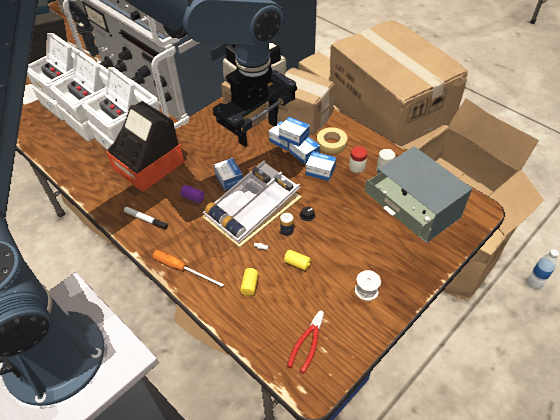

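View pics/side0.png

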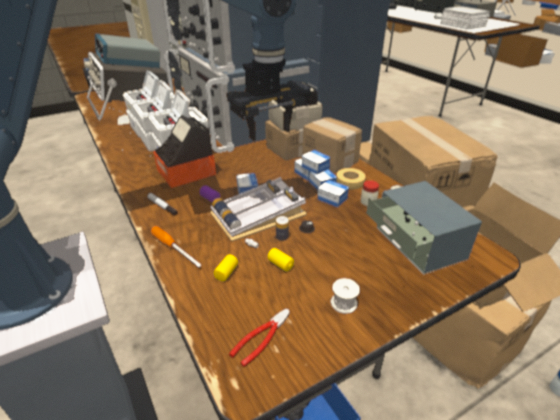

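The gutters are at about (252,203) in the scene picture. The batteries are at the low end near (228,218) and the stops near (280,180). I'll zoom in there and check the wrist view.

Run:
```python
from rig import bot
import cv2,numpy as np
im=cv2.imread("pics/scene0.png")[155:250,190:312]
cv2.imwrite("pics/crop0.png",cv2.resize(im,None,fx=6,fy=6,interpolation=cv2.INTER_CUBIC))
m=bot.camera_model("wrist");cv2.imwrite("pics/wrist0.png",bot.capture("wrist"))
print({k:np.round(v,3).tolist() for k,v in m.items() if k in("intrinsics","R","t")})
print(bot.read_state()["tcp_rot"])
```

```text
{'intrinsics': [[371.567, 0.0, 283.805], [0.0, 371.567, 208.175], [0.0, 0.0, 1.0]], 'R': [[1.0, 0.001, -0.003], [0.001, -0.967, 0.256], [-0.002, -0.256, -0.967]], 't': [-0.624, -0.031, 0.39]}
[[-2.78925644e-05  9.99998717e-01 -1.60161559e-03]
 [ 9.99999957e-01  2.83619979e-05  2.93078024e-04]
 [ 2.93123073e-04 -1.60160734e-03 -9.99998674e-01]]
```

View pics/crop0.png

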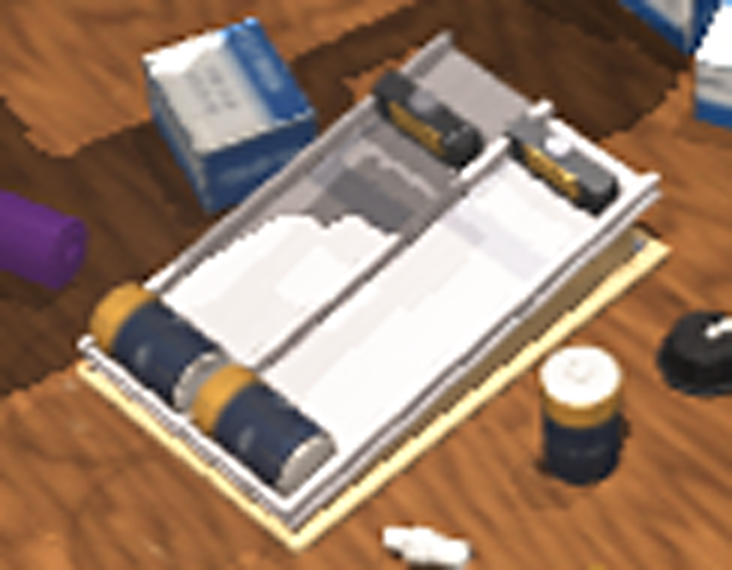

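View pics/wrist0.png

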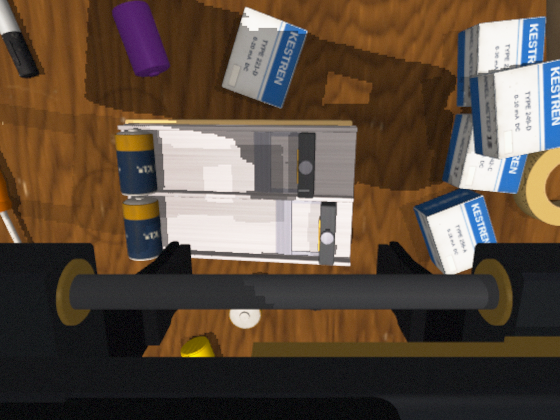

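The wrist view shows the holder nearly aligned with world x, with the low end on the left. The batteries are at about (137,162) and (142,228), and the stops at (306,163) and (328,233). I'll enlarge it to measure.

Run:
```python
import cv2
im=cv2.imread("pics/wrist0.png")[112:272,105:370]
cv2.imwrite("pics/crop1.png",cv2.resize(im,None,fx=3,fy=3,interpolation=cv2.INTER_CUBIC))
```

```text
(no output)
```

View pics/crop1.png

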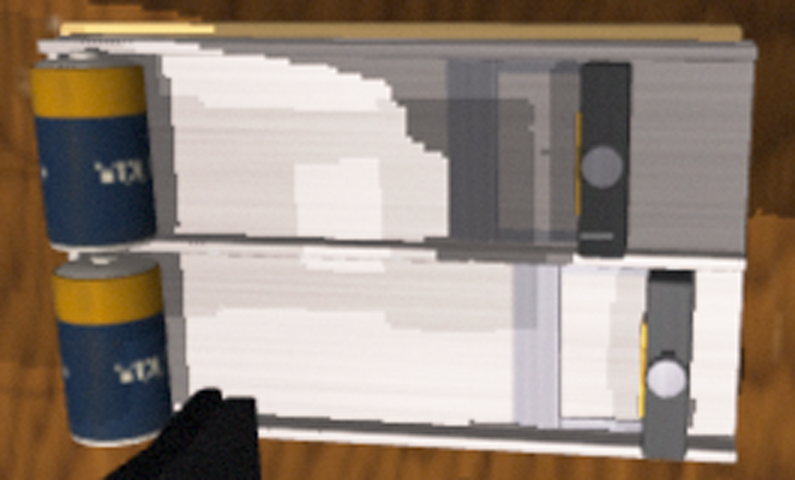

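```bash
cat > fit.py <<'E'
from rig import bot
import numpy as np
from scipy.optimize import least_squares
m=bot.camera_model("wrist");K,R,t=m["intrinsics"],m["R"],m["t"]
t7=np.radians(7);c,s=np.cos(t7),np.sin(t7)
def H(a,y,h): # a along slope from middle (x~0), h square to floor
    return np.array([a*c-h*s,y,.030+a*s+h*c])
def W(p,q): 
    cy,sy=np.cos(q[2]),np.sin(q[2]);return np.array([q[0]+cy*p[0]-sy*p[1],q[1]+sy*p[0]+cy*p[1],p[2]])
def proj(X):
    v=K@(R@X+t);return v[:2]/v[2]
obs=[(745,44,lambda q:H(.113,.065,.011)),(737,460,lambda q:H(.113,-.065,.011)),(744,264,lambda q:H(.113,0,.011)),
 (742,30,lambda q:np.array([.1125,.07,.008])),(60,28,lambda q:np.array([-.1125,.07,.008])),
 (583,63,lambda q:H(q[3]+.0165,.060,.022)),(579,255,lambda q:H(q[3]+.0165,.003,.022)),
 (650,270,lambda q:H(q[4]+.0165,-.003,.022)),(643,455,lambda q:H(q[4]+.0165,-.060,.022)),
 (497,150,lambda q:H(q[3]-.0103,.0315,.0025)),(559,345,lambda q:H(q[4]-.0103,-.0315,.0025))]
def res(q): return np.concatenate([(proj(W(f(q),q))-(u/3+105,v/3+112))*([1,0] if i>8 else [1,1]) for i,(u,v,f) in enumerate(obs)])
r=least_squares(res,[.58,.0,0,.06,.06],loss="soft_l1")
q=r.x;print(np.round(q,4),np.degrees(q[2]));print(np.round(r.fun.reshape(-1,2),1).tolist())
for n,y,a in(("L",.0315,q[3]),("R",-.0315,q[4])):
    for k,aa in(("cell",-.0903),("nest",a)):
        X=W(H(aa,y,.0165),q);print(n,k,np.round(X,4),np.round((proj(X)-(105,112))*3))
    print("start tcp",W(H(-.135,y,.0),q).round(4))
E
python3 fit.py
```

```text
[ 0.5773 -0.0094  0.0054  0.0466  0.0668] 0.3100439858654022
[[3.7, -0.2], [0.2, 0.5], [0.8, -0.4], [-2.3, -2.8], [-3.5, -1.1], [-0.9, -0.0], [0.1, 0.8], [-1.1, 2.9], [-0.1, 0.5], [0.8, 0.0], [1.5, 0.0]]
L cell [0.4855 0.0216 0.0354] [ 93. 153.]
L nest [0.6214 0.0223 0.0521] [526. 159.]
start tcp [0.4432 0.0214 0.0135]
R cell [ 0.4859 -0.0414  0.0354] [114. 345.]
R nest [ 0.6418 -0.0406  0.0545] [592. 362.]
start tcp [ 0.4435 -0.0416  0.0135]
```

```bash
sed -i 's/(745,44,/(755,44,/' fit.py && python3 fit.py; python3 -c "
from rig import bot
print(bot.read_state()['position'],bot.read_state()['time_s'])"
```

```text
[ 0.5776 -0.0093  0.0034  0.0463  0.0666] 0.1957640393246111
[[0.9, -0.1], [0.3, 0.6], [1.1, -0.4], [-1.8, -2.7], [-3.1, -1.5], [-0.8, -0.1], [0.0, 0.8], [-1.0, 2.9], [-0.1, 0.5], [0.8, 0.0], [1.5, 0.0]]
L cell [0.4859 0.0219 0.0354] [ 94. 152.]
L nest [0.6214 0.0224 0.052 ] [526. 159.]
start tcp [0.4435 0.0218 0.0135]
R cell [ 0.4861 -0.0411  0.0354] [114. 344.]
R nest [ 0.6418 -0.0405  0.0545] [592. 362.]
start tcp [ 0.4437 -0.0412  0.0135]
[6.24459679e-01 1.47846224e-04 2.32796572e-01] 0.15
```

Emit:
{"api": "apply_moves", "payload": {
  "steps": [
    [[0.5,-4,1,0,0,10,-0.54],[1,-8,3,0,0,20,-0.54],[1.5,-12,5,0,0,30,-0.54],[2.2,-15,7,0,0,40,-0.54],[2.2,-18.4,9,0,0,50,-0.54],[2.2,-18.4,11,0,0,60,-0.54],[2.2,-18.4,11,0,0,70,-0.54],[2.2,-18.4,11,0,0,80,-0.54],[2.2,-18.4,11,0,0,90,-0.54],[2.2,-18.4,11,0,0,90,-0.54],[2.2,-18.4,11,0,0,90,-0.54]]
  ]
}}

```text
time_s: 1.52
position: [0.441, 0.022, 0.1235]
tcp_rot: [[1.0, 0.002, -0.0], [0.002, -1.0, 0.0], [-0.0, -0.0, -1.0]]
force: [1.0, 0.1, -0.1]
opening: 0.231
grasp_force: 0.0
```

Run:
```python
from rig import bot
import cv2,numpy as np
m=bot.camera_model("wrist");im=bot.capture("wrist");s=bot.read_state()
print(s["position"],np.round(s["tcp_rot"],3).tolist(),s["opening"],s["force"],s["time_s"])
def proj(X):
    v=m["intrinsics"]@(m["R"]@np.array(X)+m["t"]);return v[:2]/v[2]
for X in([.4859,.0219,.0354],[.4861,-.0411,.0354],[.6214,.0224,.052],[.6418,-.0405,.0545],[.4694,.0219,.0354]):
    p=proj(X);print(X,p.round());cv2.drawMarker(im,tuple(int(a) for a in p.round()),(0,255,0),0,8)
cv2.imwrite("pics/w1.png",im)
```

```text
[0.44099075 0.02204213 0.12353248] [[1.0, 0.002, -0.0], [0.002, -1.0, 0.0], [-0.0, -0.0, -1.0]] 0.23174245672763807 [-0.88350887  0.24399521  1.04407307] 1.575
[0.4859, 0.0219, 0.0354] [284. 151.]
[0.4861, -0.0411, 0.0354] [383. 151.]
[0.6214, 0.0224, 0.052] [ 285. -118.]
[0.6418, -0.0405, 0.0545] [ 415. -171.]
[0.4694, 0.0219, 0.0354] [284. 176.]
```

View pics/w1.png

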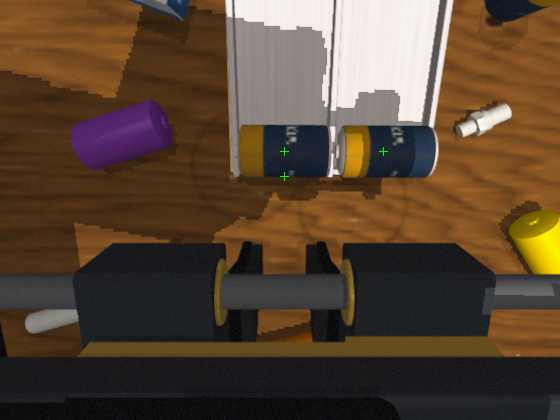

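The left battery centre matches the prediction at (284,151), and the fingers straddle its middle. I'll descend behind the lip and start pushing up the left gutter.

Emit:
{"api": "apply_moves", "payload": {
  "steps": [
    [[0,0,3,0,0,0,-0.54],[0,0,6,0,0,0,-0.54],[0,0,8.1,0,0,0,-0.54],[0,0,8.1,0,0,0,-0.54],[0.8,0,8.1,0,0,0,-0.54],[1.4,0,8.1,0,0,0,-0.54],[1.9,0,8.1,0,0,0,-0.54],[2.3,0,8.05,0,0,0,-0.54],[2.8,0,7.99,0,0,0,-0.54],[3.3,0,7.93,0,0,0,-0.54],[3.8,0,7.87,0,0,0,-0.54],[4.3,0,7.8,0,0,0,-0.54],[4.8,0,7.74,0,0,0,-0.54]]
  ]
}}

```text
time_s: 3.2
position: [0.4893, 0.022, 0.0462]
tcp_rot: [[1.0, -0.0, -0.0], [-0.0, -1.0, 0.0], [-0.0, -0.0, -1.0]]
force: [-1.1, 0.8, -0.2]
opening: 0.232
grasp_force: 0.5
```

Run:
```python
from rig import bot
import cv2,numpy as np
a=bot.capture("wrist")[0:330,130:480];b=bot.capture("scene")[155:250,190:312]
b=cv2.resize(b,None,fx=3.47,fy=3.47,interpolation=2)[:330]
cv2.imwrite("pics/p1.png",np.hstack([a,b[:, :430]]) if b.shape[0]==330 else np.hstack([a[:b.shape[0]],b]))
```

```text
(no output)
```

View pics/p1.png

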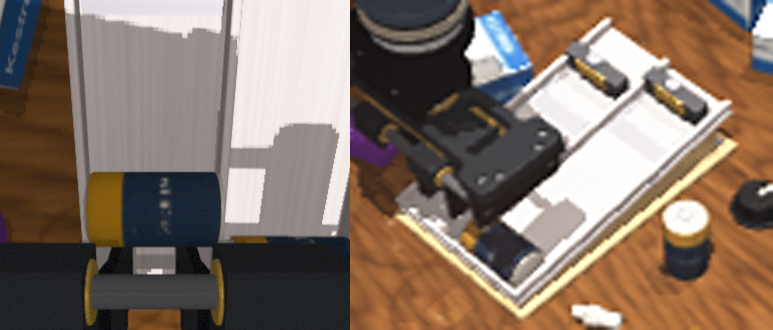

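The battery is rolling straight up the left gutter against both fingertips, so I'll continue.

Emit:
{"api": "apply_moves", "payload": {
  "steps": [
    [[0.6,0,-0.07,0,0,0,-0.54],[1.2,0,-0.15,0,0,0,-0.54],[1.8,0,-0.22,0,0,0,-0.54],[2.4,0,-0.3,0,0,0,-0.54],[3.0,0,-0.37,0,0,0,-0.54],[3.6,0,-0.44,0,0,0,-0.54],[4.2,0,-0.52,0,0,0,-0.54],[4.8,0,-0.59,0,0,0,-0.54],[5.4,0,-0.66,0,0,0,-0.54],[6.0,0,-0.74,0,0,0,-0.54],[6.6,0,-0.81,0,0,0,-0.54],[7.2,0,-0.88,0,0,0,-0.54],[7.7,0,-0.95,0,0,0,-0.54],[8.1,0,-1.0,0,0,0,-0.54],[8.5,0,-1.04,0,0,0,-0.54],[8.9,0,-1.09,0,0,0,-0.54],[9.2,0,-1.13,0,0,0,-0.54],[9.5,0,-1.17,0,0,0,-0.54],[9.8,0,-1.2,0,0,0,-0.54],[10.0,0,-1.23,0,0,0,-0.54]]
  ]
}}

```text
time_s: 5.8
position: [0.5897, 0.0219, 0.0585]
tcp_rot: [[1.0, -0.0, 0.001], [-0.0, -1.0, -0.0], [0.001, 0.0, -1.0]]
force: [-0.5, 0.5, 1.3]
opening: 0.228
grasp_force: 0.0
```

Run:
```python
from rig import bot
import cv2,numpy as np
a=bot.capture("wrist")[0:330,130:480];b=bot.capture("scene")[155:250,190:312]
b=cv2.resize(b,None,fx=3.47,fy=3.47,interpolation=2)[:329]
cv2.imwrite("pics/p2.png",np.hstack([a[:329],b]))
print(bot.read_state()["position"],bot.read_state()["force"])
```

```text
[0.58956532 0.02195982 0.05853399] [ 0.21686142 -0.28677753 -0.94595185]
```

View pics/p2.png

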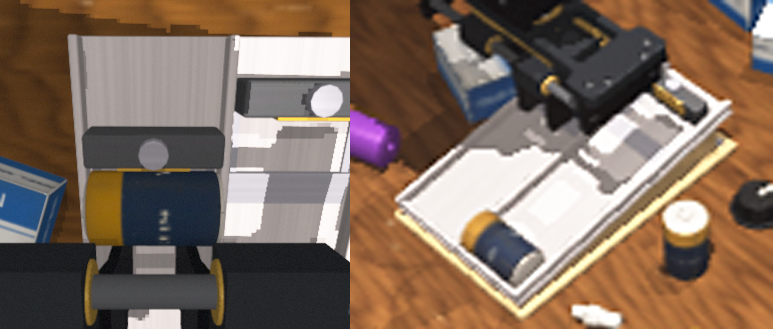

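The left battery is past the crest, at about (152,207) in the left half, and close to the stop. I'll ease it in.

Emit:
{"api": "apply_moves", "payload": {
  "steps": [
    [[0.1,0,-0.01,0,0,0,-0.54],[0.2,0,-0.02,0,0,0,-0.54],[0.3,0,-0.03,0,0,0,-0.54],[0.4,0,-0.05,0,0,0,-0.54],[0.5,0,-0.06,0,0,0,-0.54],[0.5,0,-0.06,0,0,0,-0.54]]
  ]
}}

```text
time_s: 6.65
position: [0.5921, 0.0221, 0.0587]
tcp_rot: [[1.0, 0.0, -0.004], [0.0, -1.0, 0.0], [-0.004, -0.0, -1.0]]
force: [-4.9, -1.0, 2.5]
opening: 0.228
grasp_force: 2.6
```

Emit:
{"api": "apply_moves", "payload": {
  "steps": [
    [[-0.3,0,0,0,0,0,-0.54],[-0.8,0,0,0,0,0,-0.54],[-1.6,0,0,0,0,0,-0.54],[-2.6,0,-0.5,0,0,0,-0.54],[-2.6,0,-4,0,0,0,-0.54],[-2.6,0,-6,0,0,0,-0.54],[-2.6,0,-6,0,0,0,-0.54]]
  ]
}}

```text
time_s: 7.52
position: [0.5689, 0.0219, 0.1209]
tcp_rot: [[1.0, 0.0, 0.004], [0.0, -1.0, -0.001], [0.004, 0.001, -1.0]]
force: [0.1, 0.5, 0.3]
opening: 0.231
grasp_force: 0.0
```

Run:
```python
from rig import bot
import cv2,numpy as np
m=bot.camera_model("wrist");im=bot.capture("wrist");print(bot.read_state()["position"])
def proj(X):
    v=m["intrinsics"]@(m["R"]@np.array(X)+m["t"]);return v[:2]/v[2]
for X in([.6214,.0224,.052],[.6418,-.0405,.0545]):
    p=proj(X);print(p.round());cv2.drawMarker(im,tuple(int(a) for a in p.round()),(0,255,0),0,8)
cv2.imwrite("pics/w2.png",im)
```

```text
[0.56800773 0.02199518 0.11971685]
[283. 141.]
[395. 105.]
```

View pics/w2.png

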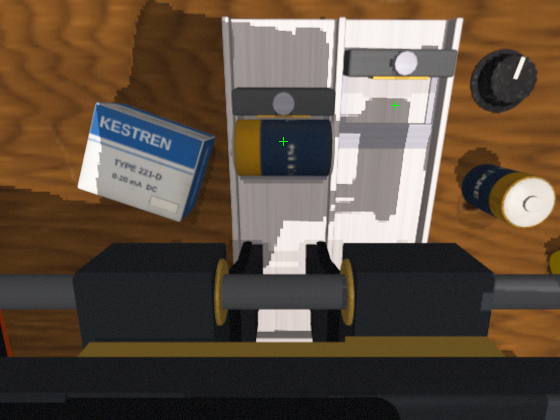

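The left battery stays in its nest unaided, with its body between rows 120 and 177 and against the stop. Next is the right lane.

Emit:
{"api": "apply_moves", "payload": {
  "steps": [
    [[-4,2,0,0,0,0,-0.54],[-8,4.5,0,0,0,0,-0.54],[-12.8,6.4,0,0,0,0,-0.54],[-12.8,6.4,0,0,0,0,-0.54],[-12.8,6.4,0,0,0,0,-0.54]]
  ]
}}

```text
time_s: 8.2
position: [0.4406, -0.0422, 0.1187]
tcp_rot: [[1.0, -0.001, 0.001], [-0.001, -1.0, -0.0], [0.001, 0.0, -1.0]]
force: [0.5, -0.3, 0.3]
opening: 0.233
grasp_force: 0.0
```

Emit:
{"api": "apply_moves", "payload": {
  "steps": [
    [[0,0,3,0,0,0,-0.54],[0,0,6,0,0,0,-0.54],[0,0,7.6,0,0,0,-0.54],[0,0,7.6,0,0,0,-0.54],[0.8,0,7.6,0,0,0,-0.54],[1.4,0,7.6,0,0,0,-0.54],[1.9,0,7.6,0,0,0,-0.54],[2.3,0,7.55,0,0,0,-0.54],[2.8,0,7.49,0,0,0,-0.54],[3.3,0,7.43,0,0,0,-0.54],[3.8,0,7.37,0,0,0,-0.54],[4.3,0,7.3,0,0,0,-0.54],[4.8,0,7.24,0,0,0,-0.54],[5.4,0,7.17,0,0,0,-0.54],[6.0,0,7.1,0,0,0,-0.54],[6.6,0,7.02,0,0,0,-0.54],[7.2,0,6.95,0,0,0,-0.54],[7.8,0,6.88,0,0,0,-0.54],[8.4,0,6.8,0,0,0,-0.54],[9.0,0,6.73,0,0,0,-0.54]]
  ]
}}

```text
time_s: 10.7
position: [0.5304, -0.042, 0.0518]
tcp_rot: [[1.0, 0.0, -0.0], [0.0, -1.0, -0.0], [-0.0, 0.0, -1.0]]
force: [-0.3, -0.5, 0.9]
opening: 0.233
grasp_force: 0.4
```

Emit:
{"api": "apply_moves", "payload": {
  "steps": [
    [[0.6,0,-0.07,0,0,0,-0.54],[1.2,0,-0.15,0,0,0,-0.54],[1.8,0,-0.22,0,0,0,-0.54],[2.4,0,-0.3,0,0,0,-0.54],[3.0,0,-0.37,0,0,0,-0.54],[3.6,0,-0.44,0,0,0,-0.54],[4.2,0,-0.52,0,0,0,-0.54],[4.8,0,-0.59,0,0,0,-0.54],[5.3,0,-0.65,0,0,0,-0.54],[5.8,0,-0.71,0,0,0,-0.54],[6.2,0,-0.76,0,0,0,-0.54],[6.6,0,-0.81,0,0,0,-0.54],[6.9,0,-0.85,0,0,0,-0.54],[7.2,0,-0.88,0,0,0,-0.54],[7.5,0,-0.92,0,0,0,-0.54],[7.7,0,-0.95,0,0,0,-0.54],[7.9,0,-0.97,0,0,0,-0.54],[8.0,0,-0.98,0,0,0,-0.54],[8.1,0,-0.99,0,0,0,-0.54],[8.1,0,-0.99,0,0,0,-0.54]]
  ]
}}

```text
time_s: 13.2
position: [0.6108, -0.0419, 0.0616]
tcp_rot: [[1.0, 0.0, -0.0], [0.0, -1.0, 0.0], [-0.0, -0.0, -1.0]]
force: [-0.1, -0.2, 0.6]
opening: 0.228
grasp_force: 0.3
```

Emit:
{"api": "apply_moves", "payload": {
  "steps": [
    [[0.1,0,-0.01,0,0,0,-0.54],[0.2,0,-0.02,0,0,0,-0.54],[0.3,0,-0.03,0,0,0,-0.54],[0.4,0,-0.05,0,0,0,-0.54],[0.4,0,-0.05,0,0,0,-0.54]]
  ]
}}

```text
time_s: 13.82
position: [0.6123, -0.0418, 0.0617]
tcp_rot: [[1.0, 0.0, -0.006], [0.0, -1.0, 0.001], [-0.006, -0.001, -1.0]]
force: [-6.6, -1.3, 2.8]
opening: 0.23
grasp_force: 3.0
```

Firm contact with the stop, as on the left (about 6 N). I'll back off, rise and look.

Emit:
{"api": "apply_moves", "payload": {
  "steps": [
    [[-0.3,0,0,0,0,0,-0.54],[-0.8,0,0,0,0,0,-0.54],[-1.6,0,0,0,0,0,-0.54],[-2.6,0,-0.5,0,0,0,-0.54],[-2.6,0,-4,0,0,0,-0.54],[-2.6,-3,-8,0,0,0,-0.54],[-3.5,-3,-10,0,0,0,-0.54],[-3.5,-3,-10,0,0,0,-0.54],[-3.5,-3,-10,0,0,0,-0.54],[-3.5,-3,-10,0,0,0,-0.54]]
  ]
}}

```text
time_s: 15.08
position: [0.5794, -0.0122, 0.1609]
tcp_rot: [[1.0, -0.001, -0.002], [-0.001, -1.0, 0.0], [-0.002, -0.0, -1.0]]
force: [0.2, -0.3, 0.7]
opening: 0.232
grasp_force: 0.0
```

Run:
```python
from rig import bot
import cv2,numpy as np
a=bot.capture("wrist")[0:330,130:480];b=bot.capture("scene")[155:250,190:312]
b=cv2.resize(b,None,fx=3.47,fy=3.47,interpolation=2)[:329]
cv2.imwrite("pics/p3.png",np.hstack([a[:329],b]))
```

```text
(no output)
```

View pics/p3.png

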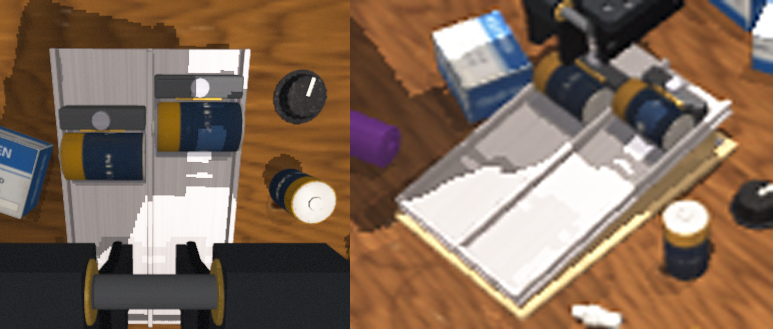

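Both batteries rest in their nests against the stops, at (103,156) and (199,127) in the left half. The bystanders haven't moved and the arm is clear, so I'm handing in.

```bash
python3 -c "
from rig import bot
print(bot.hand_in())"
```

```text
the job is handed in; nothing more can be done
None
```

I pushed both batteries up their gutters and over the ramps; they stayed in their nests at the stops after the arm backed off, and the job is handed in at about 15 s.

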